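# Clamp an offcut with a swing-strap cam clamp

## Task

Clamp the pale offcut that lies on the plywood clamping jig: push the clamp strap round with the side or back of a finger until it rests against its brass stop pin over the offcut, and only then press the red cam lever all the way down. Do not lift the offcut or push it out of its place, and leave the sanding block, the pliers and the dark offcut beside the jig where they are.

Things in the scene. Friction and masses are not known exactly. Their poses are not given: they have to be found in the camera images.
- clamp_base: Jig fixed to the bench: plywood board 18 mm thick. Origin: on the bench, on the strap's vertical swivel axis; z up, x from the swivel towards the offcut (board x -46..126, y -56..56 mm). Dark wooden fences, tops at z 28 mm, hold the offcut. Brass stop pin, 10 mm thick, top at z 62, at x 38, y -16 mm. The strap turns in a steel fork on the swivel axis, 26 x 33 mm, top at z 90 mm.
- clamp_strap (a joint): Swing angle of the strap about the vertical swivel axis, rad: 0 = home against the brass pin, strap along the jig's +x over the offcut; positive = open, anticlockwise from above, towards the jig's +y (0.7 to 1.35 at the start, 1.9 at most). Stays where it is left; dry friction 0.2 N m, about 2 N at the tab.
- strap_tab (a point): Centre of the yellow upright tab at the strap's free end, 112 mm from the swivel axis, 72 mm above the bench; the tab is 18 mm along the strap, 20 mm across, from 54 to 90 mm above the bench. The aluminium strap is 20 mm wide, from 46 to 58 mm above the bench, and clears the offcut while the lever is up. x points along the strap outwards, z up.
- cam_lever (a joint): Lever angle, rad: 0 = up (60 degrees above level, leaning along the strap's -x, away from the tab), 1.0 = fully down (3 degrees above level, along the strap's -x); 0 to 0.12 at the start. Hinge level, across the strap, on the swivel axis 77.5 mm above the bench; turns with the strap. The cam lowers the strap 6 mm. Stays where it is left; friction 0.22 N m, 3 to 7 N pressed near the end.
- lever_end (a point): Centre of the 22 mm red ball at the end of the lever, 86 mm from the lever's hinge; the red handle before it is 17 mm thick and reaches to 25 mm from the hinge.
- clamp_foot: Black sprung rubber foot under the strap, 20 mm across, 72 mm from the swivel axis. Origin 1 mm above its underside. With the strap home and the lever up it hangs 3.5 mm over the offcut; with the lever down it presses on it with about 7 N.
- work: The pale loose offcut to be clamped, 30 x 80 x 18 mm, lying on the jig's board about 72 mm from the swivel axis, its long side (own y) across the jig. Origin: centre of its underside, 18 mm above the bench; its top is 36 mm above the bench.
- cork_block: Loose cork sanding block, 42 x 75 x 27 mm (75 along its own y), on the bench beside the jig. Origin: centre of its underside.
- red_pliers: Loose pliers with red grips, 56 x 142 x 14 mm (142 along its own y), on the bench. Origin: centre of its underside.
- brown_offcut: Loose dark brown offcut, 40 x 60 x 25 mm (60 along its own y), on the bench beyond the jig. Origin: centre of its underside.
- chime_rack: Tall fixed wooden chime rack to the right of the jig, an obstacle: world x 0.45 to 0.83, y -0.235 to -0.075 m, 0.47 m high. It always stands here; go round its near side (x under 0.42) or over it.
- flower_board: Fixed upright board with wooden flowers at the near end of the rack, an obstacle: world x 0.415 to 0.535, y -0.24 to -0.05 m, 0.28 m high.
- vice_left: Blue bench vice fixed at the left edge of the bench, an obstacle: world x 0.47 to 0.58, y over 0.27 m, 0.11 m high. Another such vice, 0.12 m high, is fixed at the near edge: x 0.25 to 0.425, y -0.095 to 0.025 m.
Not all that is in view belongs to the job. Leave any orange look-alike of the work alone.

How it is judged:
On the way, in this order (a step that is already met when the one before it is completed fails the run):
1. the strap is home at its stop (within 0.08 rad) while the lever is still up (under 0.3 rad) (value of joint clamp_strap below 0.08 rad and value of joint cam_lever below 0.3 rad), for 0.2 s.
2. the lever is fully down (over 0.88 rad) with the strap still home (value of joint clamp_strap below 0.08 rad and value of joint cam_lever above 0.88 rad), for 0.2 s.
At the end, for the whole second after the job is handed in: Strap within 0.08 rad of its stop, lever past 0.88 rad, the foot presses the offcut with more than 2 N within 20 mm of the offcut's centre, the offcut lies flat and at rest on the board, and the three bystanders are within 20 mm of where they began (all of step 2 and contact force between clamp_foot and work above 2 N and horizontal distance between clamp_foot and work below 0.02 m and height (world z) of work below 0.022 m and linear speed of work below 0.02 m/s and angle between work's own z axis and vertical below 0.1 rad and distance of each of cork_block, red_pliers, brown_offcut from where it was at the start of the episode below 0.02 m); the robot touches nothing.
It fails at once if the offcut is lifted off the board (more than 8 mm) (height (world z) of work above 0.026 m).
It fails at once if the offcut is pushed more than 15 mm from its place (distance of work from where it was at the start of the episode above 0.015 m).
It fails at once if the cork sanding block is moved more than 20 mm (distance of cork_block from where it was at the start of the episode above 0.02 m).
It fails at once if the red pliers is moved more than 20 mm (distance of red_pliers from where it was at the start of the episode above 0.02 m).
It fails at once if the dark brown offcut is moved more than 20 mm (distance of brown_offcut from where it was at the start of the episode above 0.02 m).
It also fails if it takes over 58 s, if anything falls off the work surface, if the arm or the gripper's body presses on something with over 40 N, if the wrist force passes 120 N, or if a joint passes its speed limit or range.

## Robot

A 7-joint arm with a two-finger parallel gripper is mounted at the origin on a cart in front of the work surface, level with it; the furniture and walls round the work are solid. World frame = base frame: x ahead of the robot, y to its left, z up, the work surface at z = 0. Lengths are in m, angles in rad, forces in N, time in s.
With the tool pointing down it reaches from about 0.4 to 0.875 m from the base axis. Payload 19.3 kg.
Tool frame: the origin (TCP) lies at the very end of the fingers, on their centre line; the grasp point (between the pads) lies 19 mm behind it; z points along the fingers, y is the line along which they close (so a half turn about z gives the same grasp; the last joint's range is limited). The gripper opens to 85 mm and grips with 20 to 120 N. Pads are 22 mm wide; open, the fingers measure 114 mm over their backs; the gripper's body (76 mm by 85 mm) begins 54 mm behind the grasp point. The pads swing forward as they close: fully open they stand 13 mm farther back than shut.
Start: joints at [-1.306, 0.521, -0.036, 1.599, 0.021, 1.021, -0.113], TCP at [0.205, 0.59, 0.231] pointing down, gripper open.
Joint ranges: [-2.91, 2.91], [-0.3, 2.13], [-1.5, 1.42], [0.17, 2.43], [-1.26, 4.41], [0.16, 1.93], [-2.52, 2.52]. Speed limits (rad/s): [1.89, 1.89, 2.39, 2.39, 3.01, 3.01, 3.01].

## Interface

Orientations are given as [roll, pitch, yaw] about the fixed x, y, z axes, in that order (R = Rz(yaw) Ry(pitch) Rx(roll)).
In Python, from workcell import bot gives the robot as it stands.
- The arm moves only by the tool carry_out, never from a script. Its argument "rows" is a list that holds one entry, the list of rows, each a list of 4 numbers: the shift along the tool's x, y, z in m, then the turn about the tool's z in degrees. In form: [[[x, y, z, twist], ...]]. A call has 1 to 12 rows; each row is the pose to reach, as a shift and turn from the pose commanded when the call began, along the tool's axes at that moment; what a row does not reach only later rows make up. A row lasts 1/12 s, in which the tool goes at most 41.7 mm and 7.16 degrees, less where a joint would pass 70% of its speed; a pose out of reach is approached as far as the arm can. A call with a gripper value outside its range is refused whole. "grip" is the finger opening in m, from 0 to 0.0854, set as the call begins (left out, the last holds). The fingers move at their own pace and stop on an object; "grip_force" is the grip in N (left out, the last holds). Time passes only in rows, so rows that repeat a pose let the fingers close. It gives the time, the measured TCP pose, the force, the opening and the grip force at its end, in the units of the state.
- bot.observe(): the state, without advancing time (a new reading comes with each control period).
- bot.grab_frame(name): name is "scene" or "top" or "wrist"; returns a dict with "pixels" (400x640x3 uint8, red, green, blue), "K" (3x3 intrinsics, pixels), "pose" (4x4, takes a point from camera to world coordinates). Camera axes: x right, y down, z forward; pixel columns grow to the right and rows downward; lengths in m; the calibration is good to about 2 mm. A picture is of the moment at which its call begins. There is no depth.
- bot.job_done(): hands the job in; it is judged then, once.
Trained networks look in a picture, given as the dict that the camera call returned (one of the last four; its "shot" number tells which), for a name from the list of things; names that differ only in an ending like _2 or _b are one class to them, and where a whole thing is asked for, a point or a joint stands for the part that bears it (a point fixed in the world has none). Each returns a list of dicts, best first, with "conf" (0 to 1); they miss things now and then, are a little off and sometimes report something else, mostly with a low value. They report only what shows in the picture. A call takes as long as a camera call. They do not tell look-alikes from the thing itself.
- bot.look_for(picture, label): "position" ([column, row] in pixels, amid what is visible of it).
- bot.regions_of(picture, label): "region" (400x640 bool, what is visible of it) and "position" ([column, row] in pixels, amid what is visible of it).
- bot.spot_point(picture, label): "position" ([column, row] in pixels: a listed point, or the origin of a listed thing).
The state is a dict: "clock": time; "qpos": joint angles; "qd": joint speeds; "joint_efforts": joint torques, N m; "position": TCP position; "tool_rot": TCP orientation; "force": force on the tool from outside, world axes, zero at the start; "moment": the same for the moment, N m; "grip_width": finger opening in m; "finger_force": force on a finger pad.
Only numpy, scipy, OpenCV 4.12 (cv2) and the standard library are available. Lean on these libraries where they do the work, as an engineer would, in place of code of your own. Each camera call takes 0.05 s, during which the arm holds its last target. There are 200 camera calls.

## Working session

There is one attempt and no reset: what is moved stays moved. The work goes in short steps, Python scripts to look and compute and a tool call to move; the robot and the scene stay as the last step left them, time stands still between calls to the robot, and variables do not carry over. Pictures are saved under pics/ and viewed, at most 10 in all, crops included, and the job is handed in when it is done.

Besides the shell and the picture viewer there is one more tool, called after "Emit:" as a command line: name --argument value ..., lists and objects as JSON in quotes. carry_out: Moves the arm, as the interface text tells. Its arguments: {"type":"object","properties":{"rows":{"type":"array","items":{"type":"array","items":{"type":"array","items":{"type":"number"}}}},"grip":{"type":"number"},"grip_force":{"type":"number"}},"required":["rows"]}

```bash
mkdir -p pics; cat > h.py <<'E'
import numpy as np, cv2
from workcell import bot
def ray(f,p):
    d=np.linalg.inv(f["K"])@np.array([p[0],p[1],1.]); T=np.array(f["pose"]); return T[:3,3],T[:3,:3]@d
def atz(f,p,z):
    o,d=ray(f,p); return o+d*(z-o[2])/d[2]
def proj(f,P):
    T=np.array(f["pose"]); c=T[:3,:3].T@(np.array(P)-T[:3,3]); u=np.array(f["K"])@c; return u[:2]/u[2]
def save(f,n): cv2.imwrite(f"pics/{n}.png",f["pixels"][:,:,::-1])
E
python3 - <<'E'
from h import *
np.set_printoptions(precision=3,suppress=True)
s=bot.observe(); print(s)
Z={"strap_tab":.072,"lever_end":.14,"clamp_base":0,"work":.018,"clamp_foot":.044,"cork_block":0,"red_pliers":0,"brown_offcut":0}
for n in("scene","top"):
    f=bot.grab_frame(n); save(f,n+"1"); print(n,np.array(f["pose"]))
    for l,z in Z.items():
        for r in bot.spot_point(f,l)[:3]: print(l,round(r["conf"],2),np.array(r["position"]),atz(f,r["position"],z))
E
```

```text
{'clock': 0.0, 'qpos': array([-1.306,  0.522, -0.036,  1.6  ,  0.021,  1.021, -0.113]), 'qd': array([ 0.   , -0.001,  0.001, -0.   , -0.001,  0.001, -0.   ]), 'joint_efforts': array([ -0.   , -92.712,   1.979, -36.992,   0.018,   0.008,  -0.   ]), 'position': array([0.205, 0.59 , 0.231]), 'tool_rot': array([-3.14 ,  0.   ,  2.807]), 'force': array([ 0.255, -0.724, -0.263]), 'moment': array([ 0.007,  0.003, -0.02 ]), 'finger_force': 0.0, 'grip_width': 0.08545963451305055}
scene [[-0.605  0.472 -0.642  1.301]
 [ 0.796  0.359 -0.487  0.592]
 [ 0.001 -0.805 -0.593  0.74 ]
 [ 0.     0.     0.     1.   ]]
strap_tab 0.76 [338.4 243.7] [0.672 0.188 0.072]
lever_end 0.82 [329.9 176.4] [0.549 0.076 0.14 ]
lever_end 0.4 [315.8 243.2] [0.762 0.193 0.14 ]
clamp_base 0.93 [333.6 235.1] [0.585 0.117 0.   ]
work 0.89 [357.1 207.7] [0.474 0.115 0.018]
work 0.79 [315.1 240.6] [0.645 0.105 0.018]
cork_block 0.68 [360.7 255.3] [0.606 0.21  0.   ]
red_pliers 0.82 [322.5 295.4] [0.761 0.211 0.   ]
brown_offcut 0.92 [272.5 269.1] [0.766 0.074 0.   ]
top [[-0.021 -0.992  0.121  0.517]
 [-1.     0.021 -0.004  0.09 ]
 [ 0.001 -0.121 -0.993  1.017]
 [ 0.     0.     0.     1.   ]]
strap_tab 0.64 [276.  183.6] [0.676 0.187 0.072]
lever_end 0.81 [324.8 237.1] [0.546 0.077 0.14 ]
clamp_base 0.64 [307.1 223.9] [0.585 0.118 0.   ]
work 0.93 [308.9 195.9] [0.653 0.112 0.018]
work 0.89 [319.5 280.1] [0.447 0.09  0.018]
cork_block 0.55 [267.8 214.2] [0.611 0.216 0.   ]
red_pliers 0.59 [269.6 151.5] [0.771 0.21  0.   ]
brown_offcut 0.8 [323.7 150.8] [0.77  0.072 0.   ]
```

View pics/scene1.png

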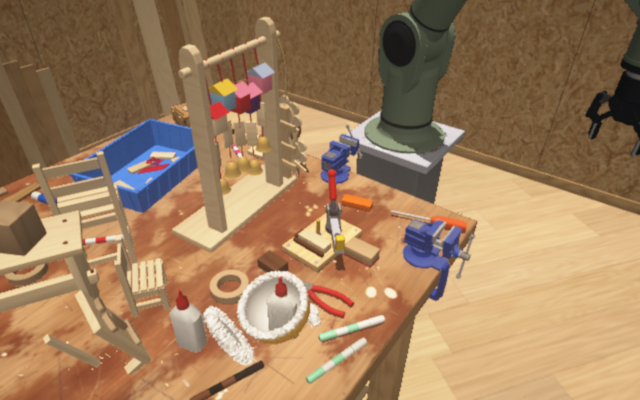

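```bash
python3 -c "
import cv2
a=cv2.imread('pics/top1.png')[100:300,200:400];cv2.imwrite('pics/topc.png',cv2.resize(a,(600,600),interpolation=2))"
```

```text
(no output)
```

View pics/topc.png

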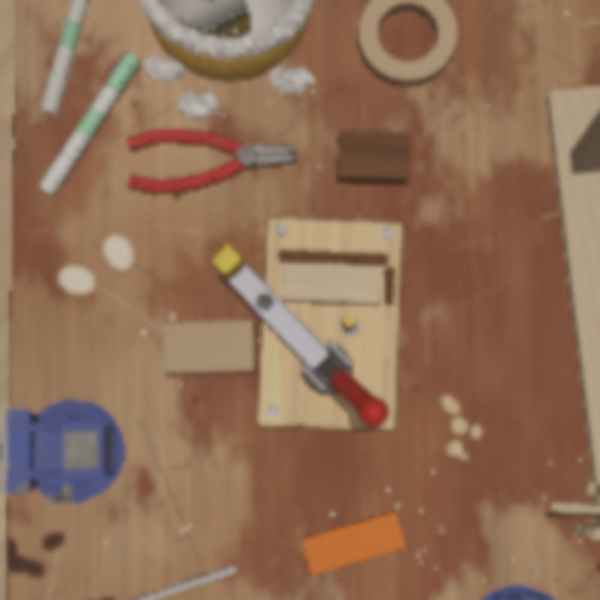

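Candidates for the offcut are the pale one on the jig at top (309,196), the cork block at (270,215) and the orange look-alike at (319,280). I choose the pale one on the jig, which the crop confirms. The yellow tab is at (276,184), the red ball at (325,237), and the strap is about 0.73 rad open. I'll close the fingers and travel to the left of the tab.

Emit:
carry_out --rows '[[[-0.04,-0.0095,0,-7],[-0.08,-0.019,0,-14],[-0.12,-0.0285,0,-19.2],[-0.16,-0.038,0,-19.2],[-0.2,-0.0475,0,-19.2],[-0.24,-0.057,0,-19.2],[-0.28,-0.0665,0,-19.2],[-0.32,-0.076,0,-19.2],[-0.36,-0.0855,0,-19.2],[-0.4,-0.095,0,-19.2],[-0.44,-0.1045,0,-19.2],[-0.48,-0.114,0,-19.2]]]' --grip 0 --grip_force 40

```text
clock: 1.9
position: [0.6228, 0.3234, 0.2314]
tool_rot: [3.142, 0.0, -3.141]
force: [0.1, 1.0, 1.1]
grip_width: -0.0002
finger_force: 0.0
```

Emit:
carry_out --rows '[[[-0.018,-0.022,0.025,0],[-0.036,-0.044,0.05,0],[-0.053,-0.066,0.08,0],[-0.053,-0.073,0.09,0],[-0.053,-0.073,0.09,0]]]'

```text
clock: 2.32
position: [0.6738, 0.2482, 0.1378]
tool_rot: [-3.138, -0.004, 3.138]
force: [-1.1, -0.2, -0.2]
grip_width: -0.0
finger_force: 0.0
```

```bash
python3 - <<'E'
from h import *
np.set_printoptions(precision=3,suppress=True)
Z={"strap_tab":.072,"lever_end":.148,"clamp_base":0,"work":.018}
for n in("wrist","scene","top"):
    f=bot.grab_frame(n); save(f,n+"2")
    for l,z in Z.items():
        for r in bot.spot_point(f,l)[:2]: print(n,l,round(r["conf"],2),np.array(r["position"]),atz(f,r["position"],z))
E
```

```text
wrist strap_tab 0.69 [232.8 209.3] [0.666 0.189 0.072]
wrist strap_tab 0.32 [144.1 279.3] [0.722 0.117 0.072]
wrist lever_end 0.28 [145.9 280.5] [0.679 0.166 0.148]
wrist clamp_base 0.78 [160.1  95.8] [0.584 0.113 0.   ]
wrist work 0.79 [155.1 182.1] [0.657 0.107 0.018]
scene strap_tab 0.8 [340.4 241.1] [0.662 0.187 0.072]
scene strap_tab 0.24 [328.  172.6] [0.451 0.003 0.072]
scene lever_end 0.87 [330.2 171.8] [0.542 0.072 0.148]
scene lever_end 0.45 [320.9 294.9] [0.87  0.285 0.148]
scene clamp_base 0.58 [330.5 236.9] [0.595 0.115 0.   ]
scene work 0.85 [315.3 240.7] [0.645 0.105 0.018]
scene work 0.58 [353.5 205.7] [0.473 0.102 0.018]
top strap_tab 0.8 [278.  187.1] [0.668 0.183 0.072]
top lever_end 0.67 [324.7 236.3] [0.548 0.077 0.148]
top clamp_base 0.75 [309.7 225.7] [0.58  0.112 0.   ]
top work 0.91 [310.4 196.1] [0.652 0.108 0.018]
```

View pics/wrist2.png

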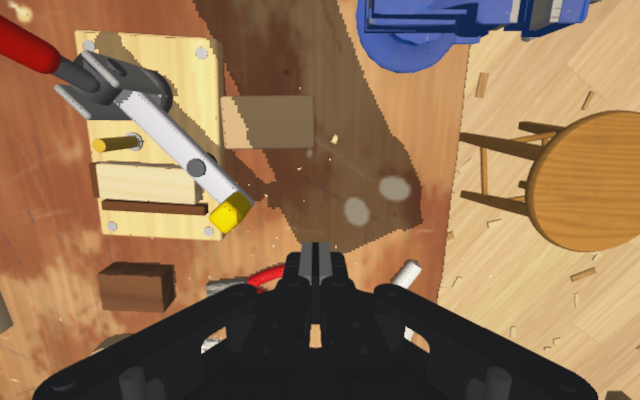

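The wrist view shows the yellow tab at (230,213), the swivel fork at (118,92), the offcut on the jig at (150,183), and the fingertips at (316,250) to the left of the tab. Nothing stands under them. I'll descend and then push towards -y.

Emit:
carry_out --rows '[[[0,0,0.03,0],[0,0,0.06,0],[0,0,0.087,0],[0,-0.01,0.089,0],[0,-0.02,0.089,0],[0,-0.03,0.089,0],[-0.001,-0.04,0.089,0],[-0.003,-0.05,0.089,0],[-0.005,-0.06,0.089,0],[-0.007,-0.07,0.089,0],[-0.009,-0.08,0.089,0],[-0.011,-0.09,0.089,0]]]'

```text
clock: 4.07
position: [0.7003, 0.1711, 0.0591]
tool_rot: [3.125, 0.035, -3.137]
force: [102.1, 45.8, -42.0]
grip_width: 0.0003
finger_force: 54.8
```

```bash
python3 - <<'E'
from h import *
np.set_printoptions(precision=3,suppress=True)
s=bot.observe();print(s["position"],s["force"])
Z={"strap_tab":.072,"lever_end":.148,"work":.018}
for n in("scene","top"):
    f=bot.grab_frame(n); save(f,n+"3")
    for l,z in Z.items():
        for r in bot.spot_point(f,l)[:2]: print(n,l,round(r["conf"],2),np.array(r["position"]),atz(f,r["position"],z))
E
```

```text
[0.7   0.171 0.059] [102.135  45.841 -41.955]
scene strap_tab 0.47 [318.1 238.5] [0.685 0.142 0.072]
scene work 0.79 [357.1 205.4] [0.466 0.109 0.018]
scene work 0.68 [312.6 239.3] [0.645 0.097 0.018]
```

```bash
python3 - <<'E'
from h import *
f=bot.grab_frame("wrist"); 
g=cv2.resize(cv2.imread("pics/scene3.png")[190:290,250:410],(640,400))
cv2.imwrite("pics/m3.png",cv2.resize(np.vstack([f["pixels"][:,:,::-1],g]),(480,600)))
E
```

```text
(no output)
```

View pics/m3.png

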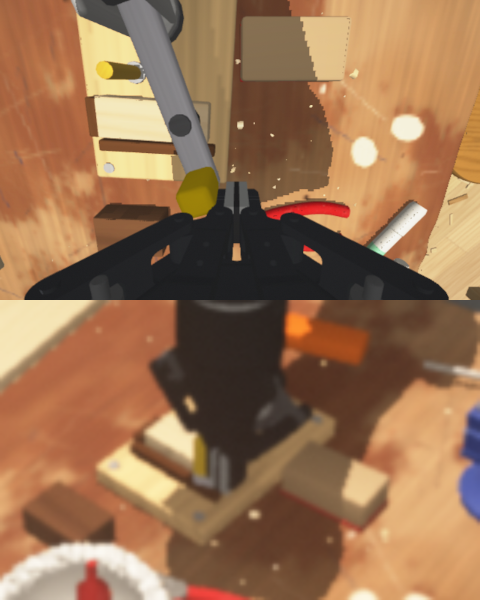

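The wrist crop shows the spread knuckle of the -y finger at (185,215) caught on the outer end of the tab at (200,190). The strap is about half closed. I'll ease off outwards first, then up, and push with the flat side of the fingers instead by turning 90°.

Emit:
carry_out --rows '[[[-0.006,0.003,-0.003,0],[-0.012,0.006,-0.006,0],[-0.018,0.01,-0.008,0],[-0.024,0.014,-0.01,0],[-0.03,0.018,-0.01,0],[-0.035,0.025,-0.012,0],[-0.038,0.035,-0.015,0],[-0.038,0.05,-0.02,0],[-0.038,0.065,-0.03,0],[-0.038,0.075,-0.05,0],[-0.038,0.08,-0.08,0],[-0.038,0.08,-0.1,0]]]'

```text
clock: 5.52
position: [0.7227, 0.246, 0.1554]
tool_rot: [3.14, 0.001, -3.138]
force: [0.5, 0.2, 0.6]
grip_width: -0.0001
finger_force: 0.0
```

```bash
python3 - <<'E'
from h import *
np.set_printoptions(precision=3,suppress=True)
s=bot.observe();print(s["clock"],s["position"],s["force"],s["qpos"])
Z={"strap_tab":.072,"lever_end":.148,"clamp_base":0,"work":.018,"cork_block":0,"red_pliers":0,"brown_offcut":0}
for n in("scene","top","wrist"):
    f=bot.grab_frame(n); save(f,n+"4")
    for l,z in Z.items():
        for r in bot.spot_point(f,l)[:1]: print(n,l,round(r["conf"],2),np.array(r["position"]),atz(f,r["position"],z))
E
```

```text
5.5167 [0.723 0.246 0.155] [0.493 0.159 0.578] [-0.385  0.824 -0.039  1.232  0.031  1.085  1.149]
scene strap_tab 0.75 [318.7 239.2] [0.686 0.145 0.072]
scene clamp_base 0.95 [334.  234.5] [0.582 0.116 0.   ]
scene work 0.73 [314.3 241.2] [0.648 0.105 0.018]
scene cork_block 0.62 [332.8 235. ] [0.585 0.115 0.   ]
scene red_pliers 0.75 [321.2 293.4] [0.758 0.206 0.   ]
scene brown_offcut 0.62 [271.2 269.8] [0.77  0.073 0.   ]
top strap_tab 0.91 [291.4 175.3] [0.695 0.151 0.072]
top lever_end 0.71 [316.5 240.3] [0.54  0.095 0.148]
top clamp_base 0.85 [307.2 225.2] [0.581 0.118 0.   ]
top work 0.64 [319.1 279.2] [0.45  0.091 0.018]
top red_pliers 0.46 [271.  153.9] [0.765 0.207 0.   ]
top brown_offcut 0.82 [324. 152.] [0.767 0.072 0.   ]
wrist strap_tab 0.87 [186.6 170. ] [0.69  0.147 0.072]
wrist clamp_base 0.96 [166.5  36.6] [0.584 0.112 0.   ]
wrist work 0.67 [165.3 119.3] [0.654 0.11  0.018]
wrist cork_block 0.81 [279.2  62.9] [0.605 0.21  0.   ]
wrist red_pliers 0.9 [281.4 234.8] [0.769 0.207 0.   ]
wrist brown_offcut 0.89 [147. 228.] [0.762 0.069 0.   ]
```

View pics/wrist4.png

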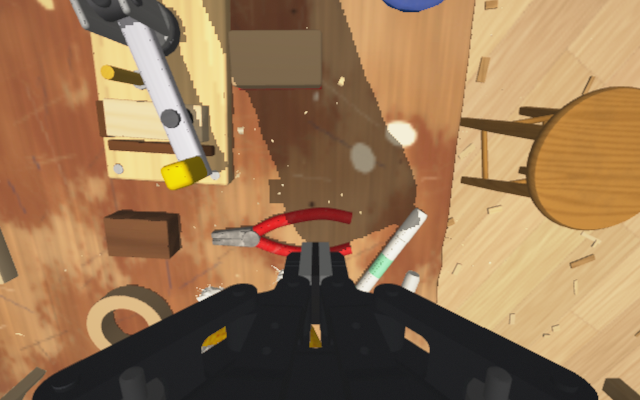

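Emit:
carry_out --rows '[[[0.003,-0.004,0,7],[0.006,-0.008,0,14],[0.009,-0.012,0,21],[0.012,-0.016,0,28],[0.015,-0.02,0,35],[0.018,-0.024,0,42],[0.021,-0.028,0,49],[0.024,-0.032,0,56],[0.027,-0.036,0,63],[0.03,-0.04,0,70],[0.033,-0.045,0,77],[0.035,-0.05,0,84]]]'

```text
clock: 7.72
position: [0.6881, 0.1919, 0.1524]
tool_rot: [3.142, -0.0, 1.67]
force: [0.1, 0.1, -0.3]
grip_width: -0.0001
finger_force: 0.0
```

Emit:
carry_out --rows '[[[0,0,0,0],[0,0,0.03,0],[0,0,0.06,0],[0,0,0.085,0],[0,0,0.091,0],[0,0,0.091,0]]]'

```text
clock: 8.22
position: [0.6875, 0.1919, 0.0597]
tool_rot: [-3.139, 0.0, 1.679]
force: [-0.5, 0.0, 0.6]
grip_width: 0.0
finger_force: 0.0
```

Emit:
carry_out --rows '[[[-0.007,0,0,0],[-0.014,0,0,0],[-0.021,0,0,0],[-0.028,0,0,0],[-0.034,0,0,0],[-0.034,0,0,0]]]'

```text
clock: 8.72
position: [0.6924, 0.1561, 0.062]
tool_rot: [3.141, 0.0, 1.674]
force: [-0.9, -0.0, 0.6]
grip_width: 0.0003
finger_force: 0.0
```

Emit:
carry_out --rows '[[[-0.006,0,0,0],[-0.012,0,0,0],[-0.018,0,0,0],[-0.022,0,0,0],[-0.026,0,0,0],[-0.026,0,0,0]]]'

```text
clock: 9.22
position: [0.6947, 0.131, 0.0613]
tool_rot: [-3.142, 0.001, 1.675]
force: [-0.2, -0.4, -0.0]
grip_width: 0.0001
finger_force: 0.0
```

```bash
python3 - <<'E'
from h import *
np.set_printoptions(precision=3,suppress=True)
s=bot.observe();print(s["clock"],s["position"],s["force"])
f=bot.grab_frame("wrist"); save(f,"wrist5")
for l,z in {"strap_tab":.072,"clamp_base":0,"work":.018}.items():
    for r in bot.spot_point(f,l)[:1]: print(l,round(r["conf"],2),np.array(r["position"]),atz(f,r["position"],z))
E
```

```text
9.2167 [0.695 0.131 0.061] [-0.202 -0.392 -0.023]
clamp_base 0.97 [157.7 228.9] [0.583 0.113 0.   ]
```

View pics/wrist5.png

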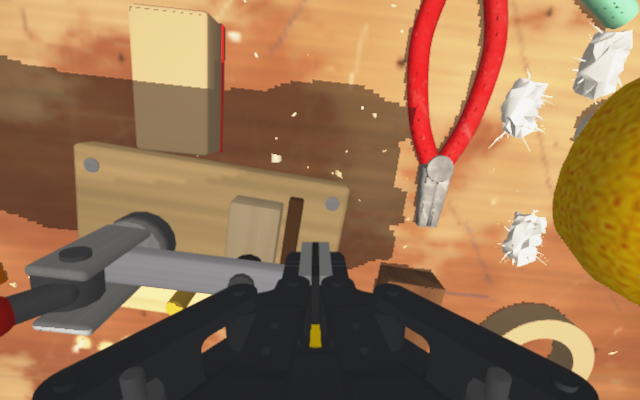

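The strap at (200,270) is almost over the offcut, with the brass pin at (178,303) close below it. I'll keep pushing gently until force shows.

Emit:
carry_out --rows '[[[-0.003,0,0,0],[-0.006,0,0,0],[-0.006,0,0,0]]]'

```text
clock: 9.67
position: [0.6948, 0.1273, 0.0612]
tool_rot: [-3.141, -0.002, 1.676]
force: [-1.9, 5.7, -0.5]
grip_width: 0.0001
finger_force: 2.3
```

Emit:
carry_out --rows '[[[-0.002,0,0,0],[-0.004,0,0,0],[-0.004,0,0,0]]]'

```text
clock: 9.92
position: [0.6949, 0.1265, 0.0612]
tool_rot: [-3.141, -0.005, 1.678]
force: [-3.9, 18.0, 0.6]
grip_width: -0.0003
finger_force: 8.8
```

Emit:
carry_out --rows '[[[0.015,0,0,0],[0.035,0,0,0],[0.05,0,-0.02,0],[0.06,0,-0.05,0],[0.06,0,-0.09,0],[0.06,0,-0.13,0],[0.06,0,-0.15,-7],[0.06,0,-0.15,-14],[0.06,0,-0.15,-21],[0.06,0,-0.15,-28],[0.06,0,-0.15,-35],[0.06,0,-0.15,-42]]]'

```text
clock: 10.92
position: [0.6894, 0.1818, 0.2114]
tool_rot: [-3.141, 0.0, 2.415]
force: [0.7, 0.3, 0.7]
grip_width: -0.0001
finger_force: 0.0
```

Emit:
carry_out --rows '[[[0,0,0,-7],[0,0,0,-14],[0,0,0,-21],[0,0,0,-28],[0,0,0,-35],[0,0,0,-42],[0,0,0,-42]]]'

```text
clock: 11.5
position: [0.6894, 0.1816, 0.2113]
tool_rot: [-3.141, 0.0, -3.135]
force: [-0.2, 0.2, -0.0]
grip_width: 0.0001
finger_force: 0.0
```

```bash
python3 - <<'E'
from h import *
np.set_printoptions(precision=3,suppress=True)
s=bot.observe();print(s["clock"],s["position"],s["tool_rot"],s["force"])
Z={"strap_tab":.072,"lever_end":.150,"clamp_base":0,"work":.018}
for n in("wrist","scene","top"):
    f=bot.grab_frame(n); save(f,n+"6")
    for l,z in Z.items():
        for r in bot.spot_point(f,l)[:1]: print(n,l,round(r["conf"],2),np.array(r["position"]),atz(f,r["position"],z))
E
```

```text
11.5 [0.689 0.182 0.211] [-3.141  0.    -3.135] [-0.187  0.213 -0.041]
wrist strap_tab 0.86 [237.2 200.8] [0.696 0.107 0.072]
wrist clamp_base 0.92 [250.5  86. ] [0.585 0.11  0.   ]
wrist work 0.95 [245.7 152.4] [0.655 0.105 0.018]
scene strap_tab 0.91 [300.5 236.5] [0.703 0.107 0.072]
scene lever_end 0.75 [345.4 174.8] [0.533 0.11  0.15 ]
scene clamp_base 0.77 [334.8 235. ] [0.582 0.119 0.   ]
scene work 0.78 [313.6 242.8] [0.654 0.107 0.018]
```

View pics/wrist6.png

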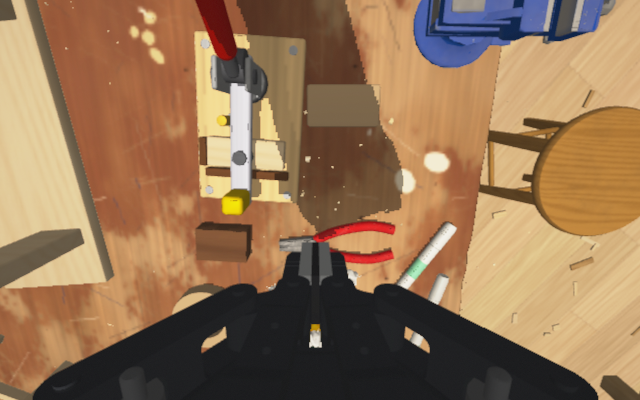

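The strap runs along the jig from (235,90) to the tab at (236,202) and rests at the brass pin at (222,120). The offcut has not moved. The red lever points up-left from the fork, so I'll go to its tab side.

Emit:
carry_out --rows '[[[0.03,-0.018,0,0],[0.06,-0.037,0,0],[0.09,-0.056,0,0],[0.107,-0.0675,0,0],[0.107,-0.0675,0.02,0],[0.107,-0.0675,0.045,0],[0.107,-0.0675,0.065,0],[0.107,-0.0675,0.068,0],[0.107,-0.0675,0.068,0]]]'

```text
clock: 13.0
position: [0.5819, 0.1143, 0.1426]
tool_rot: [-3.141, -0.002, -3.141]
force: [0.3, 0.9, 0.3]
grip_width: -0.0001
finger_force: 0.0
```

```bash
python3 - <<'E'
from h import *
np.set_printoptions(precision=3,suppress=True)
s=bot.observe();print(s["position"],s["force"])
f=bot.grab_frame("wrist"); save(f,"wrist7")
for r in bot.spot_point(f,"lever_end")[:1]: print(r["conf"],np.array(r["position"]),atz(f,r["position"],.15))
E
```

```text
[0.582 0.114 0.143] [0.261 0.9   0.283]
0.82 [316.8 181.1] [0.539 0.115 0.15 ]
```

View pics/wrist7.png

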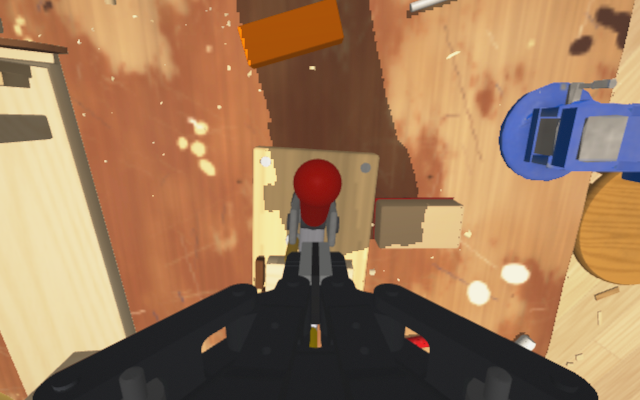

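Emit:
carry_out --rows '[[[0.008,0,0.0005,0],[0.015,0,0.001,0],[0.02,0,0.0035,0],[0.0255,0,0.0065,0],[0.03,0.001,0.01,0],[0.035,0.001,0.014,0],[0.039,0.001,0.018,0],[0.0434,0.002,0.023,0],[0.0434,0.002,0.023,0]]]'

```text
clock: 13.85
position: [0.5377, 0.1163, 0.1192]
tool_rot: [-3.141, -0.002, -3.141]
force: [1.2, -0.3, -0.1]
grip_width: -0.0001
finger_force: 0.2
```

Emit:
carry_out --rows '[[[0.0035,0,0.005,0],[0.0066,0,0.0106,0],[0.009,0,0.016,0],[0.011,0,0.022,0],[0.0125,0,0.026,0],[0.013,0,0.03,0],[0.013,0,0.03,0]]]'

```text
clock: 14.43
position: [0.5254, 0.1164, 0.0894]
tool_rot: [-3.141, -0.001, -3.141]
force: [-0.3, 0.4, 0.1]
grip_width: 0.0001
finger_force: 0.0
```

```bash
python3 - <<'E'
from h import *
s=bot.observe();print(s["position"],s["force"])
f=bot.grab_frame("wrist"); g=bot.grab_frame("scene")
a=cv2.resize(g["pixels"][150:270,240:432],(640,400))
cv2.imwrite("pics/m8.png",cv2.resize(np.vstack([f["pixels"],a])[:,:,::-1],(480,600)))
E
```

```text
[0.52544463 0.11638828 0.08939919] [-0.27051051  0.391098    0.05105966]
```

View pics/m8.png

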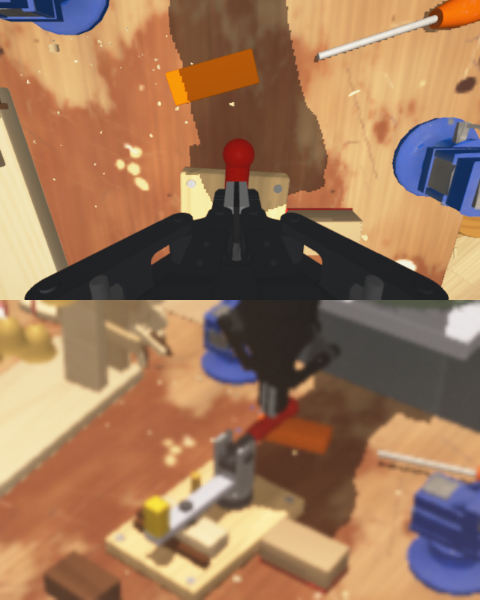

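The lever at (270,425) in the lower crop is nearly level but there is no reaction force yet. I'll press on until it stops.

Emit:
carry_out --rows '[[[0,0,0.002,0],[0,0,0.004,0],[0,0,0.004,0]]]'

```text
clock: 14.78
position: [0.5261, 0.1163, 0.0875]
tool_rot: [-3.142, 0.0, 3.141]
force: [-10.9, -1.7, 35.7]
grip_width: 0.0
finger_force: 17.4
```

Emit:
carry_out --rows '[[[0,0,0.002,0],[0,0,0.004,0],[0,0,0.004,0]]]'

```text
clock: 15.03
position: [0.5261, 0.1165, 0.0857]
tool_rot: [3.141, 0.001, 3.141]
force: [-28.1, -4.7, 88.6]
grip_width: 0.0001
finger_force: 43.8
```

At its limit (88 N). I'll release straight up and check.

Emit:
carry_out --rows '[[[0,0,-0.006,0],[0,0,-0.012,0],[0,0,-0.03,0],[0,0,-0.06,0],[0,0,-0.09,0],[0,0,-0.12,0],[0,0.03,-0.13,0],[0,0.07,-0.13,0],[0,0.11,-0.13,0],[0,0.14,-0.13,0],[0,0.14,-0.13,0]]]'

```text
clock: 15.95
position: [0.5246, 0.2632, 0.2121]
tool_rot: [3.139, -0.0, -3.135]
force: [-1.2, 0.2, -0.7]
grip_width: -0.0
finger_force: 0.0
```

```bash
python3 - <<'E'
from h import *
np.set_printoptions(precision=3,suppress=True)
s=bot.observe();print(s["clock"],s["position"],s["force"])
Z={"strap_tab":.066,"lever_end":.082,"work":.018,"cork_block":0,"red_pliers":0,"brown_offcut":0}
P=[]
for n in("scene","top"):
    f=bot.grab_frame(n); P.append(f["pixels"])
    for l,z in Z.items():
        for r in bot.spot_point(f,l)[:1]: print(n,l,round(r["conf"],2),np.array(r["position"]),atz(f,r["position"],z))
    print("expected ball down",proj(f,[.498,.119,.082]),"at .88",proj(f,[.4995,.119,.0925]))
a=cv2.resize(P[0][150:270,240:432],(640,400));b=cv2.resize(P[1][140:265,220:420],(640,400))
cv2.imwrite("pics/m9.png",cv2.resize(np.vstack([a,b])[:,:,::-1],(480,600)))
E
```

```text
15.95 [0.525 0.263 0.212] [-1.186  0.155 -0.727]
scene strap_tab 0.75 [299.5 235. ] [0.695 0.097 0.066]
scene lever_end 0.62 [355.7 190.3] [0.488 0.115 0.082]
scene work 0.56 [314.8 240.5] [0.645 0.104 0.018]
scene cork_block 0.92 [358.3 256. ] [ 0.611  0.207 -0.   ]
scene red_pliers 0.72 [319.5 293.9] [0.761 0.204 0.   ]
expected ball down [354.996 192.62 ] at .88 [354.91  189.464]
top strap_tab 0.63 [310.9 173. ] [0.701 0.105 0.066]
top lever_end 0.75 [307.8 260.6] [0.496 0.116 0.082]
top work 0.8 [308.2 194.6] [0.656 0.114 0.018]
top cork_block 0.55 [269.4 217.4] [0.603 0.212 0.   ]
top red_pliers 0.94 [272.2 153.2] [0.767 0.204 0.   ]
top brown_offcut 0.66 [323.2 152.3] [0.766 0.074 0.   ]
expected ball down [306.261 259.716] at .88 [306.104 259.138]
```

View pics/m9.png

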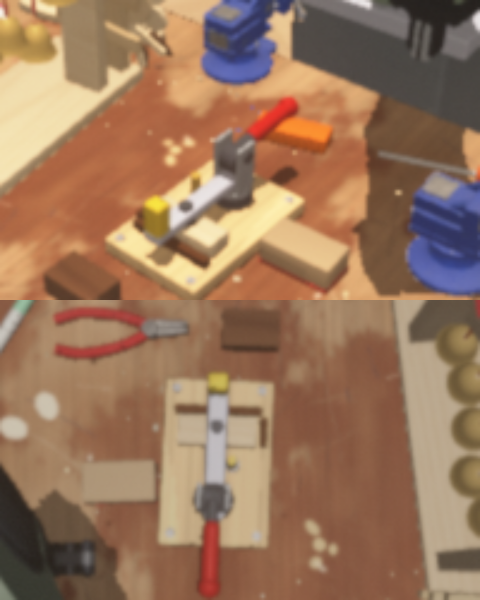

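The strap lies along the jig over the offcut. The lever is at its end stop with the ball at (498,119,82) mm as expected, and the bystanders are in place. I'm handing in.

```bash
python3 -c "
from workcell import bot
print(bot.job_done())"
```

```text
the job is handed in; nothing more can be done
None
```

I clamped the offcut and handed the job in at about 16 s, with no verdict returned: the strap is home at its pin, the lever was pressed to its stop, and the offcut and bystanders look unmoved; my first push snagged a finger knuckle on the tab (wrist force about 120 N in total against the 120 N limit), which may count against the run.

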